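Bolt the sample box shut

TASK

Press the raised lid of the grey sample box right down, then slide the box's barrel bolt away from you through the staple on the lid until you feel it reach its stop, without forcing it. Then turn the bolt's ball handle over and fully down to the right into its notch, so that the box stays locked, let go, and leave the things around it where they are.

Things in the scene. Friction and masses are not known exactly. Their poses are not given: they have to be found in the camera images.
- sample_box: Grey sheet-metal box, 250 (x) x 190 (y) x 70 mm high, fixed to the worktop. Origin: centre of its underside. x is level, points from the bolt end (near the robot) to the lid's hinge, and is the way the bolt slides to lock; y points left seen along x; z up. Its top, 70 mm up, is a fixed deck from x = -125 to -14 mm that carries the bolt, with the lid behind it
- lid_hinge (a point): Middle of the lid's hinge line, fixed on the box at x = +117 mm, y = 0, z = 70 mm; the hinge line runs along the box's y
- lid_edge (a point): Middle of the lid's free (front) edge, on its upper face, 129 mm from the hinge line. The lid is a flat white plate, 129 x 178 x 5 mm, flush with the deck when shut; a steel staple for the bolt (23 mm wide, 32 mm high) sits on it within 12 mm of this edge, at y = +20 mm; the rest is bare; press right of the middle, as instruments hang near on the left
- lid (a joint): Lid angle in rad: 0 shut, grows as it opens. Stiff hinge (about 0.3 N m of friction): the lid stays where it is left
- bolt_guide: Steel guide fixed on the deck: base plate 96 x 46 mm and two straps (29 mm high above the deck, at box x = -108 and -26 mm) that carry the rod. Origin: on the deck under the line of the bolt (box x = 0, y = +20, z = 70 mm); axes as the box's. It carries the gate plate. Guide and plate bend if loaded with more than 15 N
- bolt_line (a point): Point on the line of the bolt, 20 mm above the deck (box x = -85, y = +20, z = 90 mm); the line runs along the box's x. Between the straps, on the rod's right (-y), stands the aluminium gate plate, 34 mm high above the deck, set by hand and then fast. Its notch, 10.5 mm long, takes the 8 mm handle shaft; elsewhere the handle comes to rest on the plate after about 0.5 rad
- bolt (a joint): How far the bolt is slid, m: 0 fully back, grows along box x. Friction about 2.5 N; stays put. The shaft stands at box x = -85 mm + this value. The stop, a tab folded over the rod (37 mm above the deck) at the notch's far side, comes at 0.020 to 0.040, not given: it must be felt. Touching it, the shaft is at the far side of the notch; it fits the notch from there to 2.5 mm back
- handle (a joint): Turn of the handle about the line of the bolt, rad: 0 upright, grows as it turns down towards the box's right (-y), 1.35 fully down (then 12 degrees above level); friction about 0.06 N m, stays where it is left
- ball (a point): Centre of the black ball, 18 mm across, at the end of the handle, 46 mm from the line of the bolt; the shaft between is 8 mm thick. Seen at handle 0 it stands 66 mm above the deck, at 1.35 it is 30 mm above the deck and 45 mm to the right of the line of the bolt
- jar: Bystander: blue screw jar, 49 mm across, 63 mm high, to the right of the box; origin under its centre
- vial: Bystander: glass vial with cap, 23 mm across, 51 mm high, to the right of the box; origin under its centre
- stopper: Bystander: beige stopper, 28 mm across, 26 mm high, to the left of the box; origin under its centre
- spanner: Bystander: flat spanner, 154 mm long, 5 mm thick, to the left of the box; origin under its centre

How it is judged:
By the outcome, as a careful person would: the job done as asked, in the order asked, and still so for the second after the job is handed in, with the robot touching nothing.
It also fails if it takes over 72 s, if anything falls off the work surface, if the arm or the gripper's body presses on something with over 40 N, if the wrist force passes 120 N, or if a joint passes its speed limit or range.

ROBOT

A 6-joint arm with a two-finger parallel gripper is mounted at the origin on a cart in front of the work surface, level with it; the furniture and walls round the work are solid. World frame = base frame: x ahead of the robot, y to its left, z up, the work surface at z = 0. Lengths are in mm, angles in rad, forces in N, time in s.
With the tool pointing down it reaches from about 350 to 975 mm from the base axis. Payload 7.1 kg.
Tool frame: the origin (TCP) lies at the very end of the fingers, on their centre line; the grasp point (between the pads) lies 19 mm behind it; z points along the fingers, y is the line along which they close (so a half turn about z gives the same grasp; the last joint's range is limited). The gripper opens to 88 mm and grips with 3 to 60 N. Pads are 20 mm wide; open, the fingers measure 115 mm over their backs; the gripper's body (75 mm by 178 mm) begins 61 mm behind the grasp point.
Start: joints at [-1.144, 0.423, 1.63, -0, 1.089, -0.019], TCP at [269.502, -563.891, 222.675] pointing down, gripper open.
Joint ranges: [-3, 3], [-0.9, 2.11], [0.09, 2.58], [-1.31, 4.45], [0.11, 2.69], [-2.54, 2.54]. Speed limits (rad/s): [2.39, 2.39, 3.01, 3.14, 3.14, 3.14].

INTERFACE

Orientations are given as a rotation vector (axis times angle).
In Python, from workcell import * gives the robot as it stands.
- The arm moves only by the tool step_arm, never from a script. Its argument "deltas" is a list of rows, each a list of 3 entries, a list of its own where there are three numbers: the shift along the tool's x, y, z in units of 300 mm (1.0 is 300 mm), then the turn, a rotation vector about the tool's x, y, z in units of 1.5 rad (1.0 is 1.5 rad), then the gripper command: -1 is shut, 1 is fully open, values between are in proportion. In form: [[[dx, dy, dz], [rx, ry, rz], gripper], ...]. A call has 1 to 20 rows; each row is the pose to reach, as a shift and turn from the pose commanded when the call began, along the tool's axes at that moment; what a row does not reach only later rows make up. A row lasts 1/12 s, in which the tool goes at most 41.7 mm and 7.16 degrees, less where a joint would pass 70% of its speed; a pose out of reach is approached as far as the arm can. A call with a number of a shift or a turn outside -1 to 1 is refused whole. A call with a gripper value outside its range is refused whole. The fingers move at their own pace and stop on an object; the grip force is fixed at half the most. Time passes only in rows, so rows that repeat a pose let the fingers close. It gives the time, the measured TCP pose, the force, the opening and the grip force at its end, in the units of the state.
- get_obs(): the state, without advancing time (a new reading comes with each control period).
- get_image(name): name is "side" or "top" or "wrist"; returns a dict with "pixels" (384x512x3 uint8, red, green, blue), "fx", "fy", "cx", "cy" (pixels), "T" (4x4, takes a point from camera to world coordinates). Camera axes: x right, y down, z forward; pixel columns grow to the right and rows downward; lengths in mm; the calibration is good to about 2 mm. A picture is of the moment at which its call begins. There is no depth.
- close_job(): hands the job in; it is judged then, once.
The state is a dict: "t": time; "qpos": joint angles; "qvel": joint speeds; "joint_torque": joint torques, N m; "ee_pos": TCP position; "orientation": TCP orientation; "ft_force": force on the tool from outside, world axes, zero at the start; "moment": the same for the moment, N m; "width": finger opening in mm; "grasp_force": force on a finger pad.
Only numpy, scipy, OpenCV 4.12 (cv2) and the standard library are available. Lean on these libraries where they do the work, as an engineer would, in place of code of your own. Each camera call takes 0.05 s, during which the arm holds its last target. There are 200 camera calls.

## Working session

There is one attempt and no reset: what is moved stays moved. The work goes in short steps, Python scripts to look and compute and a tool call to move; the robot and the scene stay as the last step left them, time stands still between calls to the robot, and variables do not carry over. Pictures are saved under pics/ and viewed, at most 10 in all, crops included, and the job is handed in when it is done.

Besides the shell and the picture viewer there is one more tool, called after "Call:" by a JSON object that holds its "method" and its "body", one argument or row to a line. step_arm: Moves the arm, as the interface text tells. Its arguments: {"type":"object","properties":{"deltas":{"type":"array","items":{"type":"array"}}},"required":["deltas"]}

```bash
mkdir -p pics
python3 - <<'E'
from workcell import *
import cv2,json,numpy as np
for n in ("top","side"):
    im=get_image(n); cv2.imwrite(f"pics/{n}0.png",im["pixels"][:,:,::-1]); np.savez(f"{n}0.npz",**im)
    print(n,im["fx"],im["fy"],im["cx"],im["cy"],np.round(im["T"],3).tolist())
print(get_obs())
E
```

```text
top 373.70368518470934 373.70368518470934 259.445247360409 189.74690968731886 [[0.007, -0.99, 0.138, 411.99], [-1.0, -0.011, -0.028, -256.239], [0.029, -0.138, -0.99, 935.389], [0.0, 0.0, 0.0, 1.0]]
side 487.00552940389633 487.00552940389633 247.01037155655297 194.5937089567271 [[-0.0, -0.393, 0.919, -398.102], [-1.0, 0.005, 0.002, -259.313], [-0.005, -0.919, -0.393, 509.807], [0.0, 0.0, 0.0, 1.0]]
{'t': 0.1, 'qpos': array([-1.14401091e+00,  4.23767864e-01,  1.63059797e+00,  2.62607267e-05,
        1.08855866e+00, -1.90420780e-02]), 'qvel': array([ 0.00042605, -0.00310912, -0.0009059 , -0.00096116,  0.00073986,
       -0.0001268 ]), 'joint_torque': array([-1.10030967e-03, -5.45621681e+01, -2.74322891e+01,  6.44389680e-02,
        1.88111508e-02, -2.97633585e-05]), 'ee_pos': array([ 269.30827892, -563.46485613,  221.98339628]), 'orientation': array([-3.06258925e+00, -6.94210784e-01,  3.87621747e-04]), 'ft_force': array([-0.31039012,  0.50964751,  0.35784063]), 'moment': array([-0.02509478, -0.00170231, -0.00721073]), 'grasp_force': 0.0, 'width': 87.66319635707947}
```

View pics/top0.png

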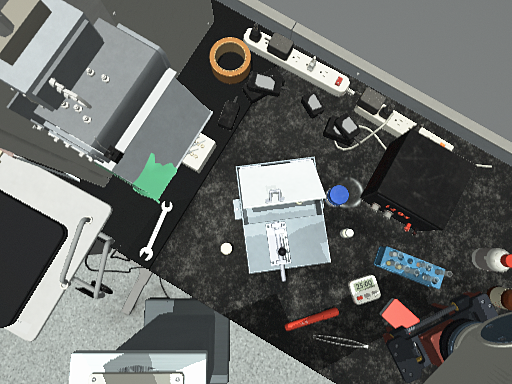

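View pics/side0.png

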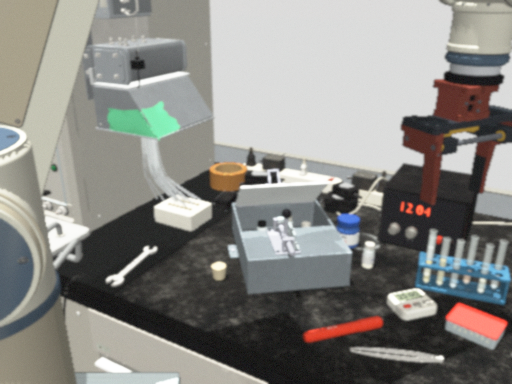

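The top view shows the box at about (285,215), with its lid raised at the back (y≈157–205), the bolt at (280,245), the jar at (339,195) and the vial at (347,233). The hanging instrument is at upper left. In the side view the box is at (290,245) with the lid raised. I'll enlarge both.

Run:
```python
import cv2,numpy as np
a=cv2.imread("pics/top0.png")[145:285,225:365]; b=cv2.imread("pics/side0.png")[175:295,225:385]
a=cv2.resize(a,(400,400),interpolation=cv2.INTER_CUBIC); b=cv2.resize(b,None,fx=2.5,fy=2.5,interpolation=cv2.INTER_CUBIC)
b=cv2.copyMakeBorder(b,0,100,0,0,cv2.BORDER_CONSTANT)
cv2.imwrite("pics/crop0.png",np.hstack([a,b]))
```

```text
(no output)
```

View pics/crop0.png

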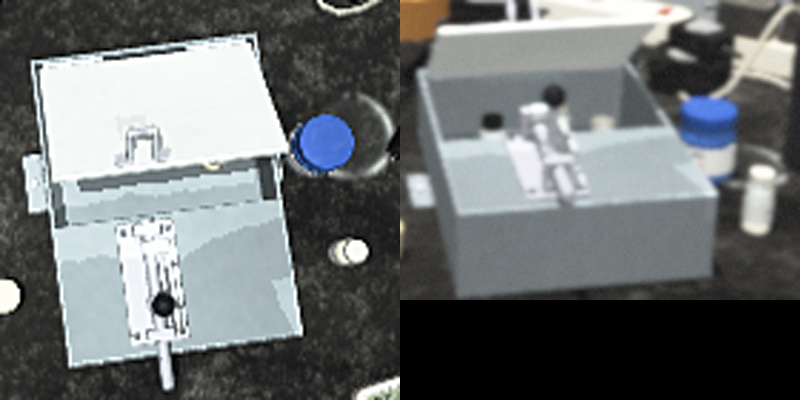

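```bash
cat > h.py <<'E'
import numpy as np,cv2
def ray(im,u,v):
    T=np.array(im["T"]); d=T[:3,:3]@np.array([(u-im["cx"])/im["fx"],(v-im["cy"])/im["fy"],1.]); return T[:3,3],d/np.linalg.norm(d)
def plane(im,u,v,z):
    o,d=ray(im,u,v); return o+d*(z-o[2])/d[2]
def tri(rs):
    A=sum(np.eye(3)-np.outer(d,d) for o,d in rs); b=sum((np.eye(3)-np.outer(d,d))@o for o,d in rs); return np.linalg.solve(A,b)
def load(n): return dict(np.load(n+".npz"))
E
python3 - <<'E'
from h import *
t,s=load("top0"),load("side0")
np.set_printoptions(precision=1,suppress=True)
tc=dict(fl=(70,366),fr=(302,333),rl=(32,61),rr=(258,34),ball=(163,304),ledL=(52,182),ledR=(288,153),jar=(324,142),vial=(355,250))
t_={k:(225+x*.35,145+y*.35) for k,(x,y) in tc.items()}
sc=dict(fl=(455,213),fr=(717,192),ball=(554,96),ledL=(440,25),ledR=(654,25),jar=(708,110),vial=(762,172))
s_={k:(225+(x-400)/2.5,175+y/2.5) for k,(x,y) in sc.items()}
for k in t_: print(k,plane(t,*t_[k],70),tri([ray(t,*t_[k]),ray(s,*s_[k])]) if k in s_ else "")
g=cv2.GaussianBlur
E
```

```text
fl [ 342.  -259.3   70. ] [ 341.9 -258.4   68. ]
fr [ 368.7 -444.9   70. ] [ 368.6 -445.9   68.5]
rl [ 588.1 -225.4   70. ] 
rr [ 613.3 -413.    70. ] 
ball [ 391.  -333.3   70. ] [ 392.5 -328.3  134.3]
ledL [ 488.2 -243.2   70. ] [ 480.8 -245.4  154. ]
ledR [ 513.9 -436.3   70. ] [ 505.3 -419.1  143.6]
jar [ 523.3 -466.2   70. ] [ 524.8 -470.    57.8]
vial [ 435.2 -489.5   70. ] [ 435.7 -496.    47.5]
```

Box pose found: centre (478, −336), yaw 0.136. The ball triangulates to the expected place, and the lid is at about 0.66 rad. Next I'll plan the lid press.

```bash
cat >> h.py <<'E'
from scipy.spatial.transform import Rotation as Ro
C=np.array([478.,-335.7]); YAW=.136
c,s_=np.cos(YAW),np.sin(YAW); B=np.array([[c,-s_],[s_,c]])
def w2b(p): return np.r_[B.T@(np.array(p[:2])-C),p[2]]
def b2w(p): return np.r_[B@np.array(p[:2])+C,p[2]]
# wanted orientation: tool x along box x, tool z down
RW=Ro.from_matrix(np.column_stack([[c,s_,0],[s_,-c,0],[0,0,-1]]))
def delta(o,p):
    R=Ro.from_rotvec(o["orientation"]); return np.round(R.inv().apply(b2w(p)-o["ee_pos"])/300,4),np.round((R.inv()*RW).as_rotvec()/1.5,4)
E
python3 - <<'E'
from workcell import *
from h import *
o=get_obs()
print(w2b(o["ee_pos"]))
for p in [(35,-50,222),(35,-50,150),(35,-50,70)]: print(p,*delta(o,p))
E
```

```text
[-237.64533291 -197.36706888  221.98339628]
(35, -50, 222) [ 1.0153e+00 -1.9080e-01  2.0000e-04] [-9.000e-04  1.000e-04  2.065e-01]
(35, -50, 150) [ 1.0153 -0.1904  0.2402] [-9.000e-04  1.000e-04  2.065e-01]
(35, -50, 70) [ 1.0153 -0.1901  0.5069] [-9.000e-04  1.000e-04  2.065e-01]
```

Call:
{"method": "step_arm", "body": {
  "deltas": [
    [[0.5,-0.095,0],[0,0,0.1],-1],
    [[1.0,-0.19,0],[0,0,0.2065],-1],
    [[1.0,-0.19,0],[0,0,0.2065],-1],
    [[1.0,-0.19,0],[0,0,0.2065],-1],
    [[1.0,-0.19,0],[0,0,0.2065],-1],
    [[1.0,-0.19,0],[0,0,0.2065],-1],
    [[1.0,-0.19,0],[0,0,0.2065],-1],
    [[1.0,-0.19,0],[0,0,0.2065],-1],
    [[1.0,-0.19,0],[0,0,0.2065],-1],
    [[1.0,-0.19,0],[0,0,0.2065],-1],
    [[1.0,-0.19,0],[0,0,0.2065],-1],
    [[1.0,-0.19,0.2],[0,0,0.2065],-1],
    [[1.0,-0.19,0.2],[0,0,0.2065],-1],
    [[1.0,-0.19,0.2],[0,0,0.2065],-1]
  ]
}}

```text
t: 1.27
ee_pos: [511.7, -382.4, 158.3]
orientation: [-3.129, -0.21, 0.01]
ft_force: [-1.2, 1.6, -0.6]
width: 1.0
grasp_force: 0.0
```

Call:
{"method": "step_arm", "body": {
  "deltas": [
    [[0,0,0.05],[0,0,0],-1],
    [[0,0,0.1],[0,0,0],-1],
    [[0,0,0.15],[0,0,0],-1],
    [[0,0,0.2],[0,0,0],-1],
    [[0,0,0.24],[0,0,0],-1],
    [[0,0,0.26],[0,0,0],-1],
    [[0,0,0.27],[0,0,0],-1],
    [[0,0,0.28],[0,0,0],-1],
    [[0,0,0.28],[0,0,0],-1]
  ]
}}

```text
t: 2.02
ee_pos: [515.6, -383.4, 78.8]
orientation: [3.134, 0.213, 0.0]
ft_force: [-0.9, 0.4, 0.3]
width: 0.6
grasp_force: 0.0
```

Call:
{"method": "step_arm", "body": {
  "deltas": [
    [[0,0,0.01],[0,0,0],-1],
    [[0,0,0.017],[0,0,0],-1],
    [[0,0,0.023],[0,0,0],-1],
    [[0,0,0.023],[0,0,0],-1]
  ]
}}

```text
t: 2.35
ee_pos: [515.8, -383.2, 71.7]
orientation: [3.134, 0.214, 0.001]
ft_force: [0.1, -0.7, 0.7]
width: 0.5
grasp_force: 0.2
```

Run:
```python
from workcell import *
from h import *
o=get_obs(); print(w2b(o["ee_pos"]),o["ft_force"],o["moment"])
im=get_image("side"); b=im["pixels"][150:310,205:405,::-1]
cv2.imwrite("pics/s1.png",cv2.resize(b,None,fx=3,fy=3,interpolation=cv2.INTER_CUBIC))
```

```text
[ 31.03738223 -52.15958483  71.69415629] [ 0.08218463 -0.67292439  0.72295211] [-0.00924946 -0.02283816 -0.06920467]
```

View pics/s1.png

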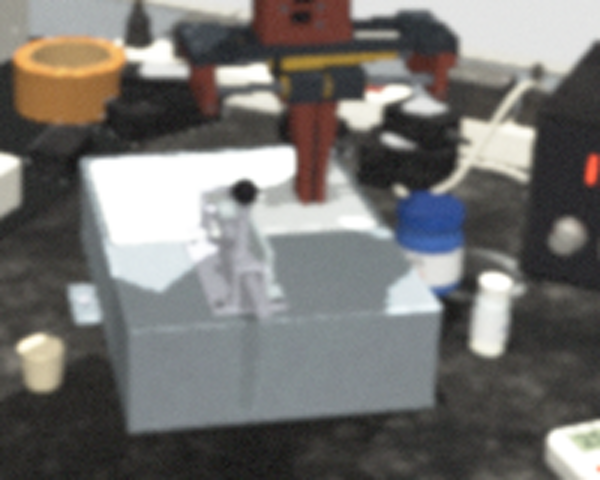

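The lid now looks flat, at (220,190), with the fingers on it at (312,190) and the ball upright at (243,190). I'll press on until I feel the stop.

Call:
{"method": "step_arm", "body": {
  "deltas": [
    [[0,0,0.004],[0,0,0],-1],
    [[0,0,0.007],[0,0,0],-1],
    [[0,0,0.007],[0,0,0],-1]
  ]
}}

```text
t: 2.65
ee_pos: [515.8, -383.1, 70.3]
orientation: [-3.134, -0.214, -0.0]
ft_force: [-1.5, 0.7, 5.5]
width: 0.5
grasp_force: 2.9
```

Call:
{"method": "step_arm", "body": {
  "deltas": [
    [[0,0,0.003],[0,0,0],-1],
    [[0,0,0.005],[0,0,0],-1],
    [[0,0,0.005],[0,0,0],-1]
  ]
}}

```text
t: 2.9
ee_pos: [515.9, -383.1, 70.1]
orientation: [3.134, 0.214, 0.001]
ft_force: [-4.9, 3.0, 16.5]
width: 0.8
grasp_force: 8.2
```

The lid is firmly seated (16 N at z=70). Next I'll lift and move over behind the bolt.

Call:
{"method": "step_arm", "body": {
  "deltas": [
    [[0,0,-0.12],[0,0,0],-1],
    [[0,0,-0.25],[0,0,0],-1],
    [[0,0,-0.38],[0,0,0],-1],
    [[0,0,-0.45],[0,0,0],-1],
    [[-0.13,-0.06,-0.45],[0,0,0],-1],
    [[-0.26,-0.12,-0.45],[0,0,0],-1],
    [[-0.38,-0.18,-0.45],[0,0,0],-1],
    [[-0.48,-0.24,-0.45],[0,0,0],-1],
    [[-0.5,-0.24,-0.45],[0,0,0],-1],
    [[-0.5,-0.24,-0.45],[0,0,0],-1],
    [[-0.5,-0.24,-0.45],[0,0,0],-1]
  ]
}}

```text
t: 3.82
ee_pos: [358.0, -332.9, 203.7]
orientation: [3.133, 0.212, 0.002]
ft_force: [0.2, -0.3, 0.0]
width: 0.3
grasp_force: 0.0
```

Run:
```python
from workcell import *
from h import *
o=get_obs(); print(w2b(o["ee_pos"]),o["ft_force"])
for n in ("wrist","top"):
    im=get_image(n); np.savez(n+"2.npz",**im); cv2.imwrite(f"pics/{n}2.png",im["pixels"][:,:,::-1])
    T=im["T"]; print(n,w2b(T[:3,3]),B.T@T[:2,2],T[2,2])
```

```text
[-118.48130657   19.05583544  203.74918042] [ 0.20258871 -0.30837905  0.03940417]
wrist [-54.22651681  18.43294112 366.12630189] [-0.23825405 -0.00178545] -0.9712012258156782
top [-54.62748769  87.67659711 935.38854502] [ 0.13341796 -0.04636031] -0.9899749334613887
```

View pics/wrist2.png

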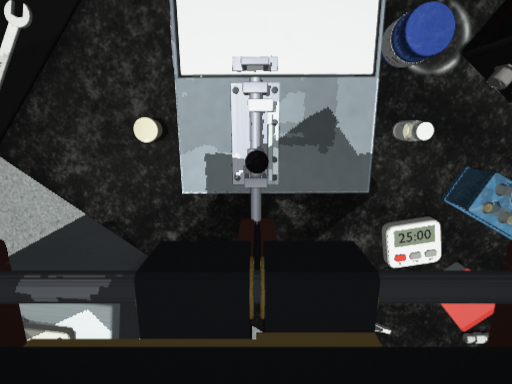

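The wrist view shows the bolt, with the ball at (256,161), the tab near (262,104) and the staple at (255,63). I'll enlarge it to find the notch.

Run:
```python
from h import *
a=cv2.imread("pics/wrist2.png")[50:200,220:300]
a=cv2.resize(a,None,fx=4,fy=4,interpolation=cv2.INTER_CUBIC)
cv2.imwrite("pics/c2.png",a)
w=load("wrist2"); t=load("top2")
np.set_printoptions(precision=1,suppress=True)
def blob(im,x0,x1,y0,y1):
    m=(im["pixels"].max(2)<60).astype(np.uint8)[y0:y1,x0:x1]; n,l,s,ce=cv2.connectedComponentsWithStats(m); print(s[1:].tolist()); i=1+np.argmax(s[1:,4]); return ce[i]+[x0,y0]
pw=blob(w,240,272,148,175); pt=blob(t,270,295,236,268); print(pw,pt)
print("ball",w2b(tri([ray(w,*pw),ray(t,*pt)])),w2b(plane(w,*pw,136)),w2b(plane(t,*pt,136)))
```

```text
[[5, 2, 24, 23, 419]]
[[0, 0, 24, 26, 104], [16, 14, 1, 1, 1], [14, 18, 11, 14, 21], [9, 22, 1, 1, 1], [7, 24, 1, 1, 1], [5, 26, 1, 1, 1], [3, 28, 1, 1, 1]]
[256.6 161.5] [280.2 248.2]
ball [-78.3  21.5 161.3] [-84.3  18.  136. ] [-76.4  22.8 136. ]
```

View pics/c2.png

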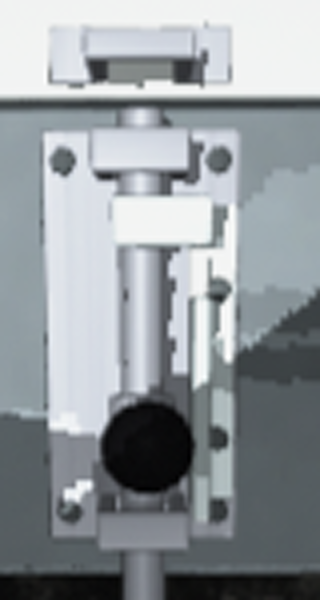

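Run:
```python
from h import *
w=load("wrist2"); np.set_printoptions(precision=1,suppress=True)
for x,y,z in [(160,247,107),(160,197,107),(200,255,104),(200,297,104),(213,400,104),(190,400,104),(148,155,99),(148,550,90),(60,160,72),(218,160,72)]: print(x,y,w2b(plane(w,220+x/4,50+y/4,z)))
```

```text
160 247 [-46.7  15.1 107. ]
160 197 [-36.8  15.1 107. ]
200 255 [-48.2   6.7 104. ]
200 297 [-56.8   6.6 104. ]
213 400 [-78.5   3.6 104. ]
190 400 [-78.5   8.5 104. ]
148 155 [-27.8  17.6  99. ]
148 550 [-114.8   17.6   90. ]
60 160 [-26.2  37.9  72. ]
218 160 [-26.2   1.2  72. ]
```

The tab's near edge is at box x≈−47, so I expect the stop at about 34 mm. Next I'll go down behind the ball.

Call:
{"method": "step_arm", "body": {
  "deltas": [
    [[0,0,0.1],[0,0,0],-1],
    [[0,0,0.2],[0,0,0],-1],
    [[0,0.003,0.25],[0,0,0],-1],
    [[0,0.003,0.25],[0,0,0],-1],
    [[0.02,0.003,0.25],[0,0,0],-1],
    [[0.035,0.003,0.25],[0,0,0],-1],
    [[0.045,0.003,0.25],[0,0,0],-1],
    [[0.055,0.003,0.25],[0,0,0],-1],
    [[0.065,0.003,0.25],[0,0,0],-1],
    [[0.075,0.003,0.25],[0,0,0],-1],
    [[0.075,0.003,0.25],[0,0,0],-1]
  ]
}}

```text
t: 4.83
ee_pos: [380.3, -330.0, 128.6]
orientation: [3.134, 0.214, 0.001]
ft_force: [-0.7, -0.1, 1.7]
width: 0.5
grasp_force: 0.3
```

Call:
{"method": "step_arm", "body": {
  "deltas": [
    [[0.01,0,0],[0,0,0],-1],
    [[0.02,0,0],[0,0,0],-1],
    [[0.03,0,0],[0,0,0],-1],
    [[0.04,0,0],[0,0,0],-1],
    [[0.05,0,0],[0,0,0],-1]
  ]
}}

```text
t: 5.25
ee_pos: [394.7, -327.8, 128.1]
orientation: [-3.134, -0.213, 0.0]
ft_force: [-2.4, -0.3, 1.4]
width: 0.5
grasp_force: 1.3
```

Run:
```python
from workcell import *
from h import *
o=get_obs(); print(w2b(o["ee_pos"]),o["ft_force"],o["moment"])
im=get_image("wrist"); np.savez("wrist3.npz",**im)
a=im["pixels"][60:260,200:310,::-1]; cv2.imwrite("pics/w3.png",cv2.resize(a,None,fx=3,fy=3,interpolation=cv2.INTER_CUBIC))
```

```text
[-81.45791243  19.1463346  128.12920425] [-2.36249381 -0.34469891  1.41302517] [ 0.00988309  0.41899132 -0.00786845]
```

View pics/w3.png

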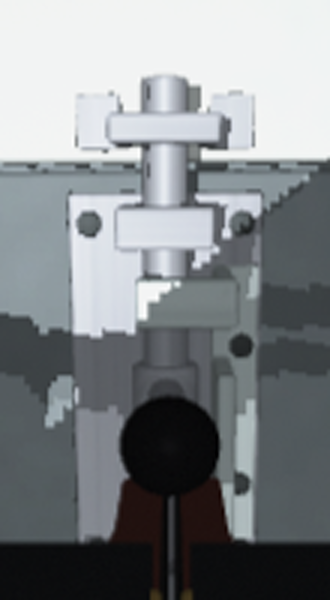

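The bolt is moving and the rod has passed through the staple. The ball is at (170,445) in the crop and the tab's near edge at row 327.

Run:
```python
from h import *
w=load("wrist3"); np.set_printoptions(precision=1,suppress=True)
print("ball",w2b(plane(w,256.7,208.3,136)),"tab",w2b(plane(w,262,169,107)),w2b(plane(w,262,154,107)),"notch?",w2b(plane(w,273,60+372/3,104)))
```

```text
ball [-62.5  18.2 136. ] tab [-45.9  14.9 107. ] [-36.7  15.  107. ] notch? [-55.9   7.9 104. ]
```

Call:
{"method": "step_arm", "body": {
  "deltas": [
    [[0.008,0,0],[0,0,0],-1],
    [[0.016,0,0],[0,0,0],-1],
    [[0.024,0,0],[0,0,0],-1],
    [[0.028,0,0],[0,0,0],-1],
    [[0.028,0,0],[0,0,0],-1]
  ]
}}

```text
t: 5.72
ee_pos: [403.1, -326.6, 128.1]
orientation: [-3.134, -0.214, -0.0]
ft_force: [-2.0, 0.5, 0.5]
width: 0.5
grasp_force: 0.8
```

Call:
{"method": "step_arm", "body": {
  "deltas": [
    [[0.002,0,0],[0,0,0],-1],
    [[0.004,0,0],[0,0,0],-1],
    [[0.004,0,0],[0,0,0],-1]
  ]
}}

```text
t: 5.97
ee_pos: [404.0, -326.5, 128.1]
orientation: [-3.134, -0.214, 0.0]
ft_force: [-2.7, 1.0, 0.6]
width: 0.4
grasp_force: 1.1
```

Call:
{"method": "step_arm", "body": {
  "deltas": [
    [[0.002,0,0],[0,0,0],-1],
    [[0.0035,0,0],[0,0,0],-1],
    [[0.0035,0,0],[0,0,0],-1]
  ]
}}

```text
t: 6.22
ee_pos: [405.0, -326.4, 128.1]
orientation: [-3.134, -0.214, 0.0]
ft_force: [-2.5, 0.9, 1.1]
width: 0.5
grasp_force: 1.2
```

Call:
{"method": "step_arm", "body": {
  "deltas": [
    [[0.002,0,0],[0,0,0],-1],
    [[0.0035,0,0],[0,0,0],-1],
    [[0.0035,0,0],[0,0,0],-1]
  ]
}}

```text
t: 6.47
ee_pos: [406.1, -326.3, 128.1]
orientation: [-3.134, -0.213, 0.0]
ft_force: [-2.1, 1.0, 0.2]
width: 0.5
grasp_force: 1.2
```

Call:
{"method": "step_arm", "body": {
  "deltas": [
    [[0.002,0,0],[0,0,0],-1],
    [[0.0035,0,0],[0,0,0],-1],
    [[0.0035,0,0],[0,0,0],-1]
  ]
}}

```text
t: 6.72
ee_pos: [407.0, -326.1, 128.2]
orientation: [-3.134, -0.214, 0.001]
ft_force: [-3.1, 0.8, 1.7]
width: 0.7
grasp_force: 1.7
```

Call:
{"method": "step_arm", "body": {
  "deltas": [
    [[0.002,0,0],[0,0,0],-1],
    [[0.003,0,0],[0,0,0],-1],
    [[0.003,0,0],[0,0,0],-1]
  ]
}}

```text
t: 6.97
ee_pos: [407.3, -326.0, 128.1]
orientation: [-3.134, -0.214, 0.002]
ft_force: [-6.0, -0.2, 2.9]
width: 0.4
grasp_force: 3.1
```

Call:
{"method": "step_arm", "body": {
  "deltas": [
    [[0.0012,0,0],[0,0,0],-1],
    [[0.0012,0,0],[0,0,0],-1]
  ]
}}

```text
t: 7.13
ee_pos: [407.4, -326.0, 128.1]
orientation: [-3.134, -0.214, 0.003]
ft_force: [-6.8, 0.2, 3.3]
width: 0.5
grasp_force: 3.7
```

Stop felt: force rose from 2.5 to about 7 N at d≈35 mm, as the picture predicted. I'll back off and go round to the left of the ball.

Call:
{"method": "step_arm", "body": {
  "deltas": [
    [[-0.02,0,0],[0,0,0],-1],
    [[-0.04,0,0],[0,0,0],-1],
    [[-0.04,0,-0.1],[0,0,0],-1],
    [[-0.04,-0.03,-0.15],[0,0,0],-1],
    [[0,-0.117,-0.15],[0,0,0],-1],
    [[0.062,-0.117,-0.15],[0,0,0],-1],
    [[0.062,-0.117,-0.15],[0,0,0],-1],
    [[0.062,-0.117,-0.07],[0,0,0],-1],
    [[0.062,-0.117,0],[0,0,0],-1],
    [[0.062,-0.117,0.027],[0,0,0],-1],
    [[0.062,-0.117,0.027],[0,0,0],-1],
    [[0.062,-0.117,0.027],[0,0,0],-1]
  ]
}}

```text
t: 8.13
ee_pos: [421.8, -289.0, 120.0]
orientation: [-3.134, -0.213, 0.001]
ft_force: [0.5, -0.2, 0.4]
width: 0.3
grasp_force: 0.0
```

Run:
```python
from workcell import *
from h import *
o=get_obs(); print(w2b(o["ee_pos"]),o["ft_force"])
im=get_image("wrist"); np.savez("wrist4.npz",**im)
a=im["pixels"][50:290,190:390,::-1]; cv2.imwrite("pics/w4.png",cv2.resize(a,None,fx=2.5,fy=2.5,interpolation=cv2.INTER_CUBIC))
```

```text
[-49.3725517   53.87444242 120.03356328] [ 0.48727633 -0.16843898  0.41209648]
```

View pics/w4.png

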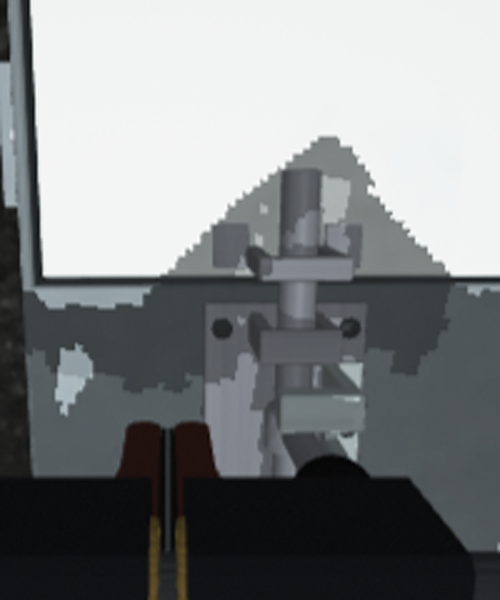

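The finger is at left (165,450), the tab at (320,410), and the ball at (335,470) up against the tab. I'll push right.

Call:
{"method": "step_arm", "body": {
  "deltas": [
    [[0,0.015,0],[0,0,0],-1],
    [[0,0.03,0],[0,0,0],-1],
    [[0,0.045,0],[0,0,0],-1],
    [[0,0.06,0],[0,0,0],-1],
    [[0,0.075,0],[0,0,0],-1],
    [[0,0.085,0],[0,0,0],-1],
    [[0,0.085,0],[0,0,0],-1]
  ]
}}

```text
t: 8.77
ee_pos: [425.7, -314.8, 120.2]
orientation: [3.134, 0.213, 0.001]
ft_force: [0.7, -0.4, 1.1]
width: 0.4
grasp_force: 0.0
```

Call:
{"method": "step_arm", "body": {
  "deltas": [
    [[0,0.01,0],[0,0,0],-1],
    [[0,0.02,0],[0,0,0],-1],
    [[0,0.03,0],[0,0,0],-1],
    [[0,0.03,0],[0,0,0],-1]
  ]
}}

```text
t: 9.1
ee_pos: [426.5, -323.1, 119.8]
orientation: [-3.134, -0.213, 0.001]
ft_force: [0.2, 1.0, -0.8]
width: 0.6
grasp_force: 0.4
```

Call:
{"method": "step_arm", "body": {
  "deltas": [
    [[0,0.01,0],[0,0,0],-1],
    [[0,0.02,0],[0,0,0],-1],
    [[0,0.02,0],[0,0,0],-1]
  ]
}}

```text
t: 9.35
ee_pos: [427.4, -329.2, 119.9]
orientation: [-3.134, -0.213, 0.001]
ft_force: [-0.5, 2.0, -0.5]
width: 0.3
grasp_force: 0.7
```

Call:
{"method": "step_arm", "body": {
  "deltas": [
    [[0,0.01,0],[0,0,0],-1],
    [[0,0.02,0],[0,0,0],-1],
    [[0,0.02,0],[0,0,0],-1]
  ]
}}

```text
t: 9.6
ee_pos: [428.1, -334.9, 119.9]
orientation: [-3.134, -0.213, 0.001]
ft_force: [-0.7, 2.6, -2.1]
width: 0.5
grasp_force: 1.2
```

Run:
```python
from workcell import *
from h import *
o=get_obs(); print(w2b(o["ee_pos"]),o["ft_force"])
im=get_image("side"); np.savez("side5.npz",**im)
a=im["pixels"][170:290,230:390,::-1]; a=cv2.resize(a,None,fx=3,fy=3,interpolation=cv2.INTER_CUBIC)
b=get_image("wrist")["pixels"][90:330,190:350,::-1]; b=cv2.resize(b,None,fx=1.5,fy=1.5)
cv2.imwrite("pics/m5.png",np.hstack([a,b]))
```

```text
[-49.29462131   7.5159102  119.86007896] [-0.67418777  2.59482106 -2.10818701]
```

View pics/m5.png

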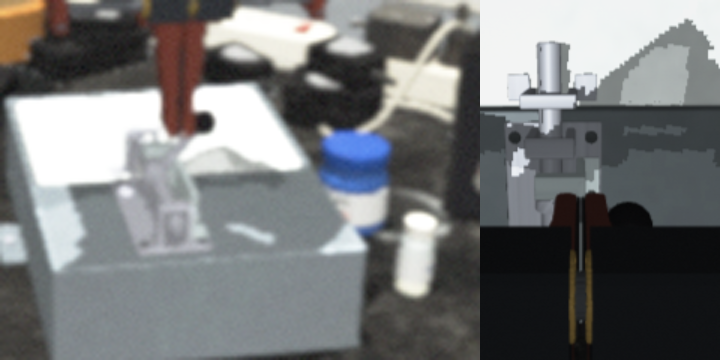

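The ball is now right of the fingers, at (204,122) in the side crop. I'll check the angle.

Run:
```python
from h import *
s=load("side5"); o,d=ray(s,230+204/3,170+122/3)
n=np.r_[B[:,0],0]; k=((b2w((-50,0,0))-o)@n)/(d@n); p=w2b(o+k*d); print(p, np.arctan2(20-p[1],p[2]-90))
```

```text
[-50.         -11.07730938 122.16460565] 0.7682072045951642
```

θ≈0.77, beyond the plate's 0.5, so the shaft is entering the notch. Next I'll push down from above.

Call:
{"method": "step_arm", "body": {
  "deltas": [
    [[0,-0.013,0],[0,0,0],-1],
    [[0,-0.013,-0.06],[0,0,0],-1],
    [[0,-0.013,-0.1],[0,0,0],-1],
    [[0,0,-0.1],[0,0,0],-1],
    [[0,0.075,-0.1],[0,0,0],-1],
    [[0,0.075,-0.1],[0,0,0],-1],
    [[0,0.075,-0.07],[0,0,0],-1],
    [[0,0.075,-0.05],[0,0,0],-1],
    [[0,0.077,-0.035],[0,0,0],-1],
    [[0,0.08,-0.025],[0,0,0],-1],
    [[0,0.085,-0.015],[0,0,0],-1],
    [[0,0.085,-0.015],[0,0,0],-1]
  ]
}}

```text
t: 10.7
ee_pos: [432.7, -363.0, 125.3]
orientation: [3.128, 0.215, 0.003]
ft_force: [-2.5, -8.8, 9.0]
width: 0.7
grasp_force: 6.0
```

The finger is too far right, on the ball's right slope. I'll lift and shift left to sit over the top.

Call:
{"method": "step_arm", "body": {
  "deltas": [
    [[0,0.0,-0.03],[0,0,0],-1],
    [[0,0,-0.06],[0,0,0],-1],
    [[0,-0.028,-0.06],[0,0,0],-1],
    [[0,-0.028,-0.06],[0,0,0],-1],
    [[0,-0.028,-0.06],[0,0,0],-1]
  ]
}}

```text
t: 11.12
ee_pos: [430.3, -350.4, 142.2]
orientation: [-3.133, -0.215, 0.001]
ft_force: [0.6, -0.3, 0.5]
width: 0.9
grasp_force: 0.0
```

Run:
```python
from workcell import *
from h import *
o=get_obs(); print(w2b(o["ee_pos"]),o["ft_force"])
im=get_image("side")
a=im["pixels"][170:290,230:390,::-1]; cv2.imwrite("pics/m6.png",cv2.resize(a,None,fx=4,fy=4,interpolation=cv2.INTER_CUBIC)); np.savez("side6.npz",**im)
```

```text
[-49.30245767  -8.13363954 142.17643796] [ 0.61863119 -0.27301586  0.48224082]
```

View pics/m6.png

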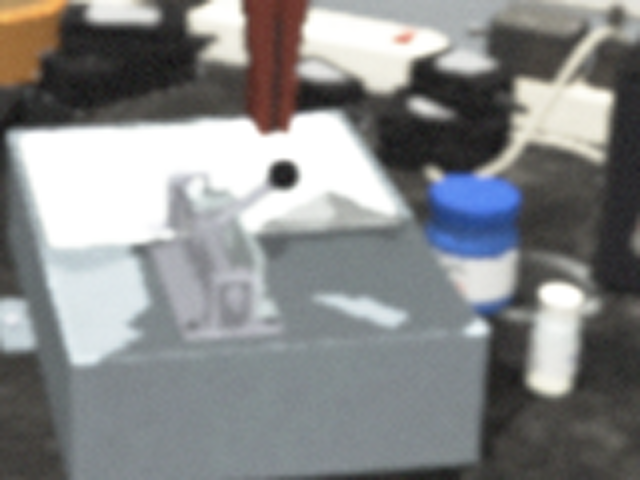

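The ball is at (284,174) in the crop, clear of the fingers and tilted right, with the jar and vial undisturbed. No more views after this; I'll track the ball numerically.

```bash
cat >> h.py <<'E'
def ballang(im,u0=285,u1=335,v0=195,v1=245,x=-50):
    m=(im["pixels"].max(2)<55).astype(np.uint8)[v0:v1,u0:u1]; n,l,s,ce=cv2.connectedComponentsWithStats(m)
    n_=np.r_[B[:,0],0]
    for i in range(1,n):
        if s[i,4]<12: continue
        o,d=ray(im,*(ce[i]+[u0,v0])); k=((b2w((x,0,0))-o)@n_)/(d@n_); p=w2b(o+k*d); print(s[i],np.round(p,1),"ang",round(np.arctan2(20-p[1],p[2]-90),3),"r",round(np.hypot(20-p[1],p[2]-90),1))
E
python3 - <<'E'
from h import *
ballang(load("side6"))
E
```

```text
[19  0 16  2 21] [-50.  -33.6 152.2] ang 0.711 r 82.1
[ 39   3  11  15 133] [-50.  -71.6 129.6] ang 1.162 r 99.8
[14 17  4  4 16] [-50.  -16.1 115.9] ang 0.948 r 44.5
```

Call:
{"method": "step_arm", "body": {
  "deltas": [
    [[0,0.033,0],[0,0,0],-1],
    [[0,0.033,0.03],[0,0,0],-1],
    [[0,0.033,0.045],[0,0,0],-1],
    [[0,0.035,0.055],[0,0,0],-1],
    [[0,0.038,0.063],[0,0,0],-1],
    [[0,0.041,0.071],[0,0,0],-1],
    [[0,0.044,0.078],[0,0,0],-1],
    [[0,0.044,0.078],[0,0,0],-1]
  ]
}}

```text
t: 11.83
ee_pos: [432.8, -365.4, 119.2]
orientation: [3.134, 0.213, 0.001]
ft_force: [0.1, -3.4, 3.7]
width: 0.1
grasp_force: 1.6
```

Run:
```python
from workcell import *
from h import *
o=get_obs(); print(w2b(o["ee_pos"]),o["ft_force"]); ballang(get_image("side"))
```

```text
[-48.76491834 -23.28247558 119.15362532] [ 0.13800058 -3.41639456  3.72034172]
[ 39   3  11  15 133] [-50.  -71.6 129.6] ang 1.163 r 99.8
[16 21  4  3 12] [-50.  -20.3 108.3] ang 1.144 r 44.3
```

Call:
{"method": "step_arm", "body": {
  "deltas": [
    [[0,0,0.008],[0,0,0],-1],
    [[0,0,0.016],[0,0,0],-1],
    [[0,0,0.02],[0,0,0],-1],
    [[0,0,0.02],[0,0,0],-1]
  ]
}}

```text
t: 12.22
ee_pos: [432.0, -364.0, 112.5]
orientation: [-3.133, -0.213, 0.002]
ft_force: [0.7, -1.1, 0.4]
width: 0.4
grasp_force: 0.6
```

Call:
{"method": "step_arm", "body": {
  "deltas": [
    [[0,0,0.006],[0,0,0],-1],
    [[0,0,0.008],[0,0,0],-1],
    [[0,0,0.008],[0,0,0],-1]
  ]
}}

```text
t: 12.47
ee_pos: [432.2, -364.4, 110.4]
orientation: [-3.134, -0.214, 0.001]
ft_force: [0.9, -1.0, 1.5]
width: 0.7
grasp_force: 0.5
```

Run:
```python
from workcell import *
from h import *
o=get_obs(); print(w2b(o["ee_pos"]),o["ft_force"]); ballang(get_image("side"))
```

```text
[-49.31081513 -22.26995161 110.39171354] [ 0.8863615  -1.02159101  1.47056635]
[ 40   3  10  15 131] [-50.  -71.7 129.4] ang 1.165 r 99.9
[17 24  6  5 19] [-50.  -24.5  98.7] ang 1.377 r 45.4
```

Call:
{"method": "step_arm", "body": {
  "deltas": [
    [[0,0,0.003],[0,0,0],-1],
    [[0,0,0.004],[0,0,0],-1],
    [[0,0,0.004],[0,0,0],-1]
  ]
}}

```text
t: 12.77
ee_pos: [432.3, -364.7, 109.5]
orientation: [-3.134, -0.213, 0.0]
ft_force: [-1.1, -1.2, 1.4]
width: 0.4
grasp_force: 0.6
```

Call:
{"method": "step_arm", "body": {
  "deltas": [
    [[0,0,0.003],[0,0,0],-1],
    [[0,0,0.004],[0,0,0],-1],
    [[0,0,0.004],[0,0,0],-1]
  ]
}}

```text
t: 13.02
ee_pos: [432.5, -364.9, 108.6]
orientation: [3.134, 0.213, 0.0]
ft_force: [-0.9, -0.7, 5.5]
width: 0.3
grasp_force: 2.5
```

Call:
{"method": "step_arm", "body": {
  "deltas": [
    [[0,0,0.0015],[0,0,0],-1],
    [[0,0,0.0015],[0,0,0],-1]
  ]
}}

```text
t: 13.18
ee_pos: [432.5, -365.0, 108.5]
orientation: [3.134, 0.214, 0.0]
ft_force: [-1.4, -1.1, 7.3]
width: 0.3
grasp_force: 3.5
```

The handle is at its end stop, so I'll lift straight up and check.

Call:
{"method": "step_arm", "body": {
  "deltas": [
    [[0,0,-0.05],[0,0,0],-1],
    [[0,0,-0.15],[0,0,0],-1],
    [[0,0,-0.28],[0,0,0],-1],
    [[0,0,-0.4],[0,0,0],-1],
    [[-0.1,0,-0.45],[0,0,0],-1],
    [[-0.2,0,-0.45],[0,0,0],-1],
    [[-0.25,0,-0.45],[0,0,0],-1],
    [[-0.25,0,-0.45],[0,0,0],-1],
    [[-0.25,0,-0.45],[0,0,0],-1],
    [[-0.25,0,-0.45],[0,0,0],-1]
  ]
}}

```text
t: 14.02
ee_pos: [358.6, -374.9, 242.4]
orientation: [-3.134, -0.213, 0.0]
ft_force: [0.5, 0.1, -0.1]
width: 0.5
grasp_force: 0.0
```

Run:
```python
from workcell import *
from h import *
np.set_printoptions(precision=1,suppress=True)
o=get_obs(); print(w2b(o["ee_pos"]),o["ft_force"]); ballang(get_image("side"))
w=get_image("wrist"); T=w["T"]
def pr(p):
    q=np.linalg.inv(T)@np.r_[b2w(p),1]; return np.array([w["fx"]*q[0]/q[2]+w["cx"],w["fy"]*q[1]/q[2]+w["cy"]])
e=pr((-50,-25,100)); u,v=e.astype(int); m=(w["pixels"].max(2)<45).astype(np.uint8)[v-20:v+20,u-20:u+20]
n,l,s,ce=cv2.connectedComponentsWithStats(m)
for i in range(1,n):
    if s[i,4]>30: print(s[i],w2b(plane(w,*(ce[i]+[u-20,v-20]),100)))
# bystander drift between first and last side pictures
s0=load("side0")["pixels"].astype(int); s1=get_image("side")["pixels"].astype(int); d=np.abs(s1-s0).max(2)
for k,(x0,x1,y0,y1) in dict(jar=(335,362,210,250),vial=(358,382,238,272),stopper=(208,230,258,282),spanner=(100,162,240,290)).items(): print(k,(d[y0:y1,x0:x1]>60).mean())
```

```text
[-123.6  -22.7  242.4] [ 0.5  0.1 -0.1]
[13  0 22  2 35] [-50.  -26.7 152.4] ang 0.642 r 78.0
[ 39   3  11  15 134] [-50.  -71.7 129.7] ang 1.162 r 99.9
[18 26  4  3 12] [-50.  -24.6  97.5] ang 1.405 r 45.2
[ 13  12  17  17 247] [-49.8 -25.8 100. ]
jar 0.13055555555555556
vial 0.0
stopper 0.0
spanner 0.0
```

```bash
python3 -c "
from workcell import *
print(close_job())"
```

```text
the job is handed in; nothing more can be done
None
```

The job is handed in, with no verdict shown: lid pressed shut, bolt slid to its stop at about 35 mm, handle fully down in the notch, arm clear; vial, stopper and spanner unchanged by image comparison, and the jar's patch differed by 13%, which I put down to shadow since the arm never came near it.

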